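# Draw the sprung gauge rod out to its red mark and hold it

### The arm

A 6-joint arm with a two-finger parallel gripper is mounted at the origin on the work surface. World frame = base frame: x ahead of the robot, y to its left, z up, the work surface at z = 0. Lengths are in m, angles in rad, forces in N, time in s.
With the tool pointing down it reaches from about 0.325 to 0.775 m from the base axis. Payload 9.3 kg.
Tool frame: the origin (TCP) lies midway between the tips of the shut fingers; the grasp point (between the pads) lies 19 mm behind it; y points along the fingers, z is the direction in which the jaws open and shut, and the axes are right-handed (so a half turn about y gives the same grasp; the last joint's range is limited). The gripper opens to 85 mm and grips with 20 to 120 N. Pads are 22 mm wide; open, the fingers measure 114 mm over their backs; the gripper's body (76 mm by 85 mm) begins 54 mm behind the grasp point. The pads swing forward as they close: fully open they stand 13 mm farther back than shut.
Start: joints at [1.062, 0.259, 0.021, 1.334, 0, 1.418], TCP at [0.192, 0.516, 0.231] pointing down, gripper open.
Joint ranges: [-3.04, 3.04], [-0.91, 1.82], [-1.04, 1.36], [-1.92, 1.95], [-1.52, 1.45], [-3.14, 3.14]. Speed limits (rad/s): [2.22, 2.22, 2.79, 3.14, 3.14, 3.14].

### API

Orientations are given as a unit quaternion [x, y, z, w].
In Python, from rig import robot gives the robot as it stands. The module is installed in compiled form; this text tells all that it offers.
- The arm moves only by the shell command python3 -m inch 'ROWS' [OPENING] [FORCE]. ROWS is JSON, a list of rows, each a list of 2 entries, a list of its own where there are three numbers: the shift along the tool's x, y, z in cm, then the turn about the tool's y in degrees. In form: [[[dx, dy, dz], roll], ...]. A call has 1 to 5 rows; each row is the pose to reach, as a shift and turn from the pose commanded when the call began, along the tool's axes at that moment; what a row does not reach only later rows make up. A row lasts 1/12 s, in which the tool goes at most 41.7 mm and 7.16 degrees, less where a joint would pass 70% of its speed; a pose out of reach is approached as far as the arm can. A call with a gripper value outside its range is refused whole. OPENING is the opening, from 0 (shut) to 1 (fully open), set as the call begins (- or left out, the last holds). The fingers move at their own pace and stop on an object; FORCE is the grip in N (left out, the last holds). Time passes only in rows, so rows that repeat a pose let the fingers close. It gives the time, the measured TCP pose, the force and the opening at its end, in the units of the state.
- robot.sense(): the state, without advancing time (a new reading comes with each control period).
- robot.get_image(name): name is "side" or "top"; returns a dict with "frame" (480x640x3 uint8, blue, green, red), "intrinsics" (3x3 intrinsics, pixels), "rvec" (rotation vector, rad) and "tvec" (3), from world to camera coordinates, as OpenCV has them. Camera axes: x right, y down, z forward; pixel columns grow to the right and rows downward; lengths in m; the calibration is good to about 2 mm. A picture is of the moment at which its call begins. There is no depth.
- robot.hand_in(): hands the job in, once; it reports no verdict.
The state is a dict: "time_s": time; "qpos": joint angles; "joint_velocities": joint speeds; "effort": joint torques, N m; "ee_pos": TCP position; "tcp_rot": TCP orientation; "wrist_force": force on the tool from outside, world axes, zero at the start; "torque": the same for the moment, N m; "finger_gap": opening from 0.0 (shut) to 1.0 (fully open).
Only numpy, scipy, OpenCV 4.12 (cv2) and the standard library are available. Lean on these libraries where they do the work, as an engineer would, in place of code of your own. Each camera call takes 0.05 s, during which the arm holds its last target. There are 200 camera calls.

### The job

The sprung length gauge lies across the drawer of the low wooden chest: pull the drawer all the way open by its bar handle, then take the orange grip of the gauge rod and draw it out of its brass sleeve, sideways to your left, just until the whole red band on the rod has come out, and hold it there against its spring so that a length can be marked off. Finish while still holding the rod steady at that mark, with the drawer open, and leave the other things on the bench and on the chest where they are.

Things in the scene. Friction and masses are not known exactly. Their poses are not given: they have to be found in the camera images.
- chest_drawer0 (a joint): the chest's drawer slide: 0 = shut, grows as the drawer is pulled out, 0.166 m = fully open at its stop. It starts 0 to 0.04 open, stays where it is left and takes about 1 to 2 N to move slowly
- chest_drawer0_handle (a point): centre of the drawer's steel bar handle, 38 mm below the top of the chest: a horizontal round bar 11 mm thick and 120 mm long, along this point's y axis, with 29 mm clear between the bar and the drawer front (bar centre 35 mm from the front). The drawer opens along the point's -x axis, towards the robot; z is up. It moves with the drawer
- chest_top (a point): centre of the top of the low wooden chest (240 mm in x, 400 mm in y, 110 mm high) that is fixed on the bench; its front faces its -x. The drawer front and its side walls end 12 to 22 mm below this top
- gauge_rod (a joint): how far the steel gauge rod is drawn out of its brass sleeve: 0 = in (start), stop at 0.10 m. At 0.071 m the rod's red band (8 mm wide) has just come fully out of the sleeve's mouth: that is the length mark (0.063 = the band starts to show). An inner spring pulls it back in: 6.4 N at 0, 12 N at the mark
- rod_grip (a point): centre of the orange grip on the rod's end: 16 mm in x, 40 in y (along the rod), 30 in z. It lies in the drawer, covered until that is open: 39 mm above the drawer floor, 72 mm behind the inside of the drawer front, spare tips in a low tray behind, 147 mm free ahead of its end. Drawer walls end 27 mm, the front 37 mm above this point. The rod is drawn out along this point's +y (robot's left, square to the slide). Moves with rod and drawer
- sleeve_mouth (a point): centre of the dark collar's end face where the rod leaves its sleeve (sleeve 24 mm thick, collar 29 mm, lying in the drawer along y, screwed to the drawer); the same axes as the grip. Grip centre minus this point along y = 0.032 m + the gauge_rod joint value
- sanding_block: bystander: cork block 65 x 100 x 32 mm on the chest's top. Origin under its centre
- wax_tin: bystander: round tin 72 mm across, 38 mm high, green cap, on the chest's top. Origin under its centre
- plane: bystander: hand plane 240 x 62 mm, 87 mm high, on the bench. Origin under its centre
- glue: bystander: glue bottle 64 mm across, 170 mm high, on the bench. Origin under its centre
- mallet: bystander: wooden mallet lying on the bench, 325 mm long along its x, 60 mm high, head 130 mm wide. Origin at bench level 165 mm from the handle's end
- beech_block: bystander: beech block 100 x 70 x 55 mm on the bench. Origin under its centre
- brush_jar: bystander: blue cup 80 mm across, 100 mm high, on the bench. Origin under its centre

How it is judged:
On the way, in this order (a step that is already met when the one before it is completed fails the run):
1. the drawer is pulled all the way open (within 21 mm of its stop) (value of joint chest_drawer0 above 0.145 m), for 0.2 s.
2. the fingers hold the gauge rod at its mark (0.064 to 0.080 m out) for half a second (value of joint gauge_rod between 0.064 and 0.08 m and contact force between gauge_rod and the fingers above 3 N), for 0.5 s.
At the end, for the whole second after the job is handed in: The program ends with the fingers holding the gauge rod (more than 3 N of contact) still, drawn out 0.064 to 0.080 m so that its red band has just come out of the sleeve, and the drawer open at least 0.135 m (all of step 2 and value of joint chest_drawer0 above 0.135 m and velocity of joint gauge_rod between -0.01 and 0.01 m/s); the arm keeps its last pose, push and grip.
It fails at once if a bystander on the bench or the chest is moved more than 30 mm (distance of any of sanding_block, wax_tin, plane, glue, mallet, beech_block, brush_jar from where it was at the start of the episode above 0.03 m).
It also fails if it takes over 53 s, if anything falls off the work surface, if the arm or the gripper's body presses on something with over 40 N, if the wrist force passes 120 N, or if a joint passes its speed limit or range.

## Working session

There is one attempt and no reset: what is moved stays moved. The work goes in short steps, Python scripts to look and compute and a shell command to move; the robot and the scene stay as the last step left them, time stands still between calls to the robot, and variables do not carry over. Pictures are saved under pics/ and viewed, about 8 in all and at most 12, crops included, and the job is handed in when it is done.

```bash
mkdir -p pics
cat > h.py <<'E'
import numpy as np, cv2
from rig import robot
from scipy.spatial.transform import Rotation as R
def snap(cam,name):
    d=robot.get_image(cam); cv2.imwrite(f'pics/{name}.png',d['frame']); 
    np.savez(f'pics/{name}.npz',K=d['intrinsics'],r=d['rvec'],t=d['tvec']); return d
def ray(name,uv):
    d=np.load(f'pics/{name}.npz'); Rm=R.from_rotvec(d['r'].ravel()).as_matrix(); t=d['t'].ravel()
    c=-Rm.T@t; v=Rm.T@np.linalg.inv(d['K'])@np.array([*uv,1.]); return c,v/np.linalg.norm(v)
def atz(name,uv,z):
    c,v=ray(name,uv); return c+v*(z-c[2])/v[2]
def tri(n1,a,n2,b):
    c,v=ray(n1,a); e,w=ray(n2,b); s=np.linalg.lstsq(np.c_[v,-w],e-c,rcond=None)[0]
    p,q=c+s[0]*v,e+s[1]*w; return (p+q)/2,np.linalg.norm(p-q)
def proj(name,P):
    d=np.load(f'pics/{name}.npz'); return cv2.projectPoints(np.array(P,float).reshape(-1,3),d['r'],d['t'],d['K'],None)[0].reshape(-1,2)
def totool(dw):  # world vector -> tool cm
    return np.round(R.from_quat(robot.sense()['tcp_rot']).inv().apply(dw)*100,2)
E
python3 - <<'E'
from h import *
a=snap('side','s0');b=snap('top','t0')
for n in('s0','t0'): print(n,ray(n,(320,240)))
s=robot.sense();print(s['ee_pos'],R.from_quat(s['tcp_rot']).as_matrix().round(3),s['time_s'],s['finger_gap'])
E
```

```text
s0 (array([1.24583131, 1.58050605, 1.29243003]), array([-0.31149224, -0.76517311, -0.56345602]))
t0 (array([ 0.34959007, -0.03611927,  1.35447587]), array([ 0.14883321,  0.01260688, -0.98878195]))
[0.19146625 0.51532942 0.23074316] [[ 0.937 -0.001  0.348]
 [-0.348 -0.001  0.937]
 [-0.    -1.    -0.001]] 0.1 0.9980144928297172
```

View pics/s0.png

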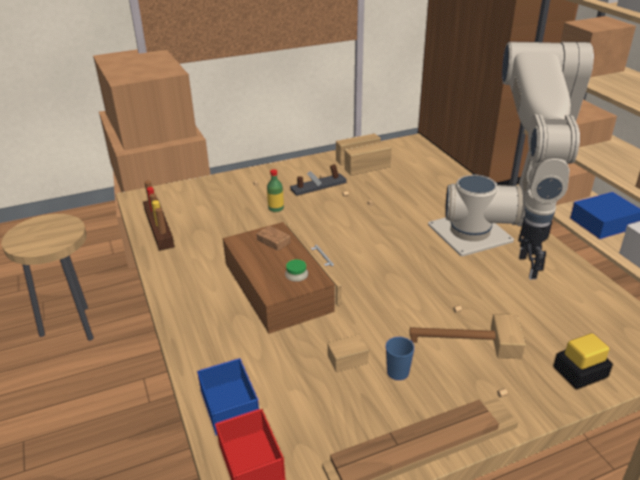

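View pics/t0.png

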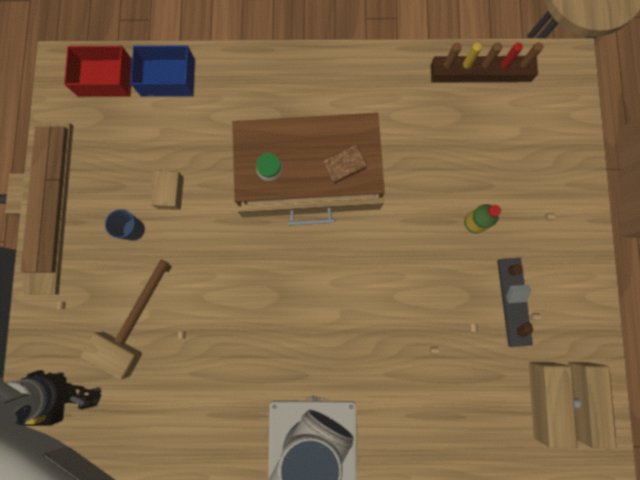

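The side view shows the chest at (280,275), with its handle at (322,255). In the top view the chest spans (233–383, 115–210), the handle is at (311,218), and the drawer is slightly open. I'll enlarge both.

Run:
```python
from h import *
s=cv2.imread('pics/s0.png')[220:330,215:350]; t=cv2.imread('pics/t0.png')[105:235,225:395]
f=lambda i,k:cv2.resize(i,None,fx=k,fy=k,interpolation=cv2.INTER_CUBIC)
S=f(s,2.9);T=f(t,2.3)
o=np.zeros((320,800,3),np.uint8);o[:S.shape[0],:S.shape[1]]=S;o[:T.shape[0],400:400+T.shape[1]]=T[:, :400]
cv2.imwrite('pics/c0.png',o)
```

```text
(no output)
```

View pics/c0.png

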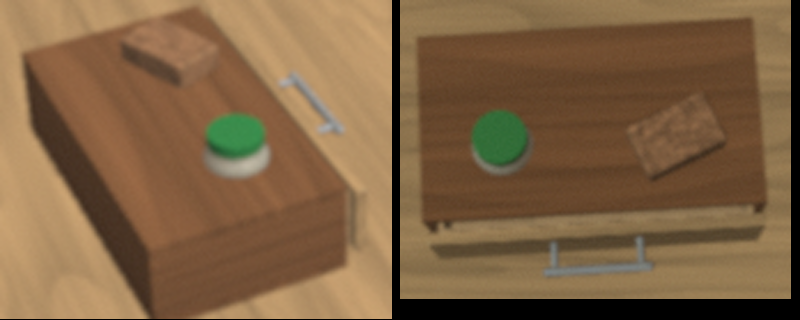

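Run:
```python
from h import *
S=lambda x,y:(215+(x+.5)/2.9-.5,220+(y+.5)/2.9-.5); T=lambda x,y:(225+(x-400+.5)/2.3-.5,105+(y+.5)/2.3-.5)
pts={'hR':((283,81),(652,266)),'hL':((340,131),(545,272)),'bR':((24,55),(752,18)),'fR':((200,8),(766,205)),'fL':((345,190),(425,220)),'bL':((150,250),(418,38))}
# side view: right = ?, try both assignments
for k,(a,b) in pts.items(): print(k,*[x.round(4) if hasattr(x,'round') else x for x in tri('s0',S(*a),'t0',T(*b))], atz('t0',T(*b),.072 if k[0]=='h' else .11).round(4))
```

```text
hR [ 0.6028 -0.0605  0.0583] 0.0082 [ 0.5964 -0.0584  0.072 ]
hL [0.5897 0.0681 0.0687] 0.0004 [0.5893 0.0677 0.072 ]
bR [ 0.8884 -0.1765  0.1046] 0.0042 [ 0.8882 -0.1769  0.11  ]
fR [ 0.6626 -0.1901  0.102 ] 0.0002 [ 0.6606 -0.1892  0.11  ]
fL [0.6447 0.2059 0.1014] 0.0012 [0.6432 0.204  0.11  ]
bL [0.8655 0.22   0.1059] 0.0011 [0.8643 0.219  0.11  ]
```

```bash
cat >> h.py <<'E'
def go(P,yaw=3.0):  # remaining shift (tool cm) and roll to reach world P, jaw axis at yaw deg
    s=robot.sense(); M=R.from_quat(s['tcp_rot']).as_matrix(); a=np.degrees(np.arctan2(M[1,2],M[0,2]))
    print('t',round(s['time_s'],2),'ee',np.round(s['ee_pos'],4),'F',np.round(s['wrist_force'],1),'gap',round(s['finger_gap'],3),'jawyaw',round(a,2),'q',np.round(s['qpos'],2))
    print('shift',np.round(M.T@(np.array(P)-s['ee_pos'])*100,2),'roll',round(a-yaw,2))
E
python3 -m inch '[[[55.4,0,-33.9],66],[[55.4,0,-33.9],66],[[55.4,0,-33.9],66],[[55.4,0,-33.9],66],[[55.4,0,-33.9],66]]' 0.38
python3 -c "from h import *;go((.593,.0046,.18))"
```

```text
time_s: 0.52
ee_pos: [0.3208, 0.3501, 0.2311]
tcp_rot: [0.623, -0.335, 0.335, -0.623]
wrist_force: [1.0, 0.9, 0.0]
finger_gap: 0.382
t 0.52 ee [0.3208 0.3501 0.2311] F [1.  0.9 0. ] gap 0.382 jawyaw 33.5 q [ 0.65  0.13 -0.14  1.3  -0.    1.64]
shift [43.83  5.11  3.64] roll 30.5
```

```bash
python3 -m inch '[[[43.8,0,3.6],30],[[43.8,0,3.6],30],[[43.8,0,3.6],30],[[43.8,0,3.6],30],[[43.8,0,3.6],30]]'
python3 -c "from h import *;go((.593,.0046,.18))"
```

```text
time_s: 0.93
ee_pos: [0.4507, 0.1868, 0.2312]
tcp_rot: [0.514, -0.485, 0.485, -0.514]
wrist_force: [-0.2, 1.8, 0.7]
finger_gap: 0.38
t 0.93 ee [0.4507 0.1868 0.2312] F [-0.2  1.8  0.7] gap 0.38 jawyaw 3.37 q [ 0.22  0.15 -0.12  1.3   0.    1.73]
shift [19.02  5.12 13.13] roll 0.37
```

```bash
python3 -m inch '[[[19,0,13.1],0],[[19,0,13.1],0],[[19,0,13.1],0],[[19,0,13.1],0],[[19,0,13.1],0]]'
python3 -m inch '[[[2,4,1.5],0],[[2,5,1.5],0],[[2,5,1.5],0]]'
python3 -c "from h import *;go((.593,.0046,.14))"
```

```text
time_s: 1.35
ee_pos: [0.5801, 0.0234, 0.231]
tcp_rot: [0.516, -0.483, 0.483, -0.516]
wrist_force: [1.4, 1.2, -0.1]
finger_gap: 0.378
time_s: 1.6
ee_pos: [0.5947, 0.0049, 0.1767]
tcp_rot: [0.517, -0.486, 0.482, -0.514]
wrist_force: [-1.4, 0.8, -0.3]
finger_gap: 0.382
t 1.6 ee [0.5947 0.0049 0.1767] F [-1.4  0.8 -0.3] gap 0.382 jawyaw 3.66 q [-0.13  0.36  0.03  1.25 -0.    1.37]
shift [ 0.03  3.67 -0.14] roll 0.66
```

```bash
python3 -m inch '[[[0,2.5,-0.1],0.6],[[0,4.7,-0.1],0.6],[[0,4.7,-0.1],0.6],[[0,4.7,-0.1],0.6]]'
python3 - <<'E'
from h import *
go((.593,.0046,.053))
snap('side','s1');snap('top','t1')
f=lambda i,k:cv2.resize(i,None,fx=k,fy=k,interpolation=cv2.INTER_CUBIC)
S=f(cv2.imread('pics/s1.png')[195:295,265:365],4);T=f(cv2.imread('pics/t1.png')[165:265,260:360],4)
cv2.imwrite('pics/c1.png',np.hstack([S,T]))
for n in('s1','t1'): print(proj(n,[[.593,.0046,.072],robot.sense()['ee_pos']]))
E
```

```text
time_s: 1.93
ee_pos: [0.594, 0.007, 0.1348]
tcp_rot: [0.514, -0.486, 0.485, -0.514]
wrist_force: [-0.8, 0.2, 1.0]
finger_gap: 0.382
t 1.93 ee [0.594  0.007  0.1348] F [-0.8  0.2  1. ] gap 0.382 jawyaw 3.25 q [-0.13  0.38 -0.06  1.14  0.    1.38]
shift [ 0.24  8.18 -0.11] roll 0.25
[[323.37668071 253.97770409]
 [322.77193558 238.62409839]]
[[311.05029058 221.61964084]
 [309.43698979 216.1161907 ]]
```

View pics/c1.png

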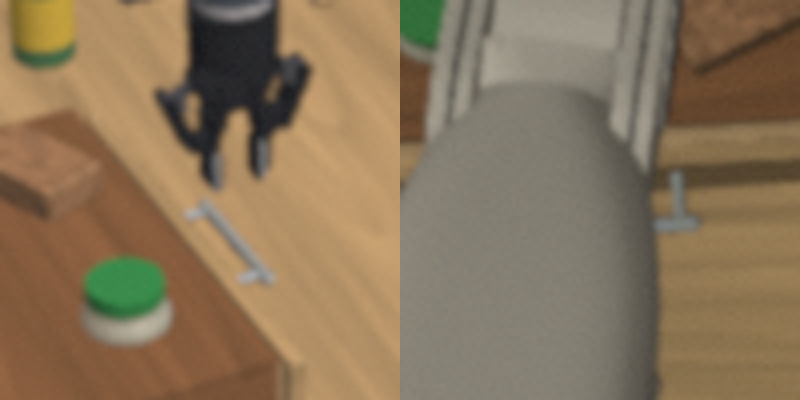

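The gripper is above the handle. The tips' midpoint is at side pixel (324,240) and the bar's middle at (324,255), which agrees with the projection. I'll go down.

```bash
python3 -m inch '[[[0.2,1,-0.1],0],[[0.2,2,-0.1],0],[[0.2,3,-0.1],0],[[0.2,4,-0.1],0],[[0.2,5,-0.1],0]]'
python3 -m inch '[[[0,0.8,0],0],[[0,1.6,0],0],[[0,2.4,0],0],[[0,3.1,0],0],[[0,3.1,0],0]]'
python3 -c "from h import *;go((.593,.0046,.053))"
```

```text
time_s: 2.45
ee_pos: [0.5935, 0.0043, 0.083]
tcp_rot: [0.514, -0.486, 0.486, -0.514]
wrist_force: [0.3, -0.3, -0.5]
finger_gap: 0.381
time_s: 2.87
ee_pos: [0.5973, 0.0044, 0.0559]
tcp_rot: [-0.512, 0.483, -0.488, 0.516]
wrist_force: [1.0, 2.2, 17.4]
finger_gap: 0.375
t 2.87 ee [0.5973 0.0044 0.0559] F [ 1.   2.2 17.4] gap 0.375 jawyaw 3.23 q [-0.13  0.43 -0.18  0.95  0.    1.38]
shift [-0.04  0.29 -0.43] roll 0.23
```

```bash
python3 -m inch '[[[0,-0.3,-0.2],0],[[0,-0.3,-0.2],0],[[0,-0.3,-0.2],0],[[0,-0.3,-0.2],0],[[0,-0.3,-0.2],0]]' 0 40
python3 -m inch '[[[0,0,0],0],[[0,0,0],0]]'
python3 -c "from h import *;go((.593,.0046,.053))"
```

```text
time_s: 3.28
ee_pos: [0.5923, 0.0042, 0.0571]
tcp_rot: [-0.513, 0.485, -0.486, 0.514]
wrist_force: [-0.7, 0.5, 11.3]
finger_gap: 0.114
time_s: 3.45
ee_pos: [0.5923, 0.0042, 0.0571]
tcp_rot: [-0.513, 0.485, -0.486, 0.514]
wrist_force: [-1.1, -0.4, 10.6]
finger_gap: 0.107
t 3.45 ee [0.5923 0.0042 0.0571] F [-1.1 -0.4 10.6] gap 0.107 jawyaw 3.21 q [-0.13  0.43 -0.19  0.95  0.    1.38]
shift [-0.04  0.41  0.07] roll 0.21
```

```bash
python3 -m inch '[[[0,-0.1,-1],0],[[0,-0.2,-2.5],0],[[0,-0.2,-4],0],[[0,-0.2,-5.5],0],[[0,-0.2,-7],0]]'
python3 -m inch '[[[0,0,-1.5],0],[[0,0,-3],0],[[0,0,-4.5],0],[[0,0,-5.5],0],[[0,0,-6.5],0]]'
python3 -c "from h import *;go((.592-.150*.9986,.0042-.150*.052,.057))"
```

```text
time_s: 3.87
ee_pos: [0.5205, -0.0, 0.0572]
tcp_rot: [0.514, -0.486, 0.486, -0.513]
wrist_force: [1.0, -2.5, -5.5]
finger_gap: 0.109
time_s: 4.28
ee_pos: [0.4554, -0.0038, 0.0573]
tcp_rot: [0.514, -0.486, 0.486, -0.513]
wrist_force: [2.7, -4.6, -14.2]
finger_gap: 0.107
t 4.28 ee [ 0.4554 -0.0038  0.0573] F [  2.7  -4.6 -14.2] gap 0.107 jawyaw 3.18 q [-0.19  0.23 -0.5   0.84 -0.    1.32]
shift [-0.09  0.03 -1.32] roll 0.18
```

```bash
python3 -m inch '[[[0,0.15,-0.4],0],[[0,0.15,-0.8],0],[[0,0.15,-1.2],0],[[0,0.15,-1.2],0]]'
python3 -m inch '[[[0,0,-0.3],0],[[0,0,-0.6],0],[[0,0,-0.6],0]]'
python3 -c "from h import *;go((.592-.150*.9986,.0042-.150*.052,.057))"
```

```text
time_s: 4.62
ee_pos: [0.4446, -0.0044, 0.0571]
tcp_rot: [0.514, -0.486, 0.486, -0.514]
wrist_force: [-1.4, -5.0, 2.9]
finger_gap: 0.114
time_s: 4.87
ee_pos: [0.4388, -0.0047, 0.0571]
tcp_rot: [0.514, -0.486, 0.486, -0.514]
wrist_force: [-0.2, -5.2, 5.1]
finger_gap: 0.111
t 4.87 ee [ 0.4388 -0.0047  0.0571] F [-0.2 -5.2  5.1] gap 0.111 jawyaw 3.2 q [-0.2   0.2  -0.54  0.83 -0.    1.31]
shift [-0.09  0.01  0.34] roll 0.2
```

Not at the stop yet, so I keep pulling gently.

```bash
python3 -m inch '[[[0,0,-0.4],0],[[0,0,-0.8],0],[[0,0,-0.8],0],[[0,0,-0.8],0],[[0,0,-0.8],0]]'
python3 - <<'E'
from h import *
go((.592-.150*.9986,.0042-.150*.052,.057))
snap('side','s2');
f=lambda i,k:cv2.resize(i,None,fx=k,fy=k,interpolation=cv2.INTER_CUBIC)
cv2.imwrite('pics/c2.png',f(cv2.imread('pics/s2.png')[195:345,215:415],4))
E
```

```text
time_s: 5.28
ee_pos: [0.4385, -0.0048, 0.0575]
tcp_rot: [-0.51, 0.483, -0.489, 0.518]
wrist_force: [34.8, 0.8, -26.1]
finger_gap: 0.106
t 5.28 ee [ 0.4385 -0.0048  0.0575] F [ 34.8   0.8 -26.1] gap 0.106 jawyaw 3.24 q [-0.21  0.19 -0.55  0.82  0.    1.31]
shift [-0.1   0.05  0.38] roll 0.24
```

View pics/c2.png

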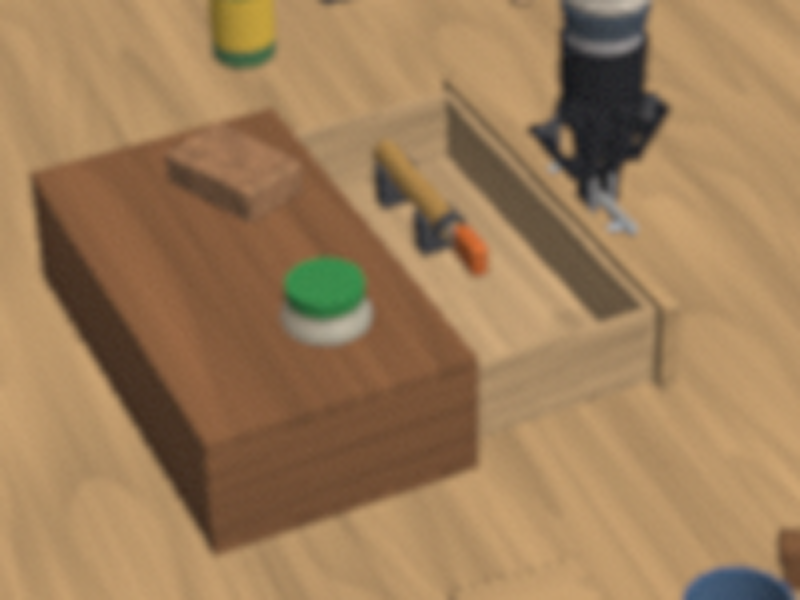

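The drawer is at its stop: 35 N of pull and no further motion. The side view shows the orange grip at crop (470,250), against the dark collar of the brass sleeve. I'll relax the pull, release and rise.

```bash
python3 -m inch '[[[0,0,0.7],0],[[0,0,0.7],0],[[0,0,0.7],0]]' 0.3
python3 -m inch '[[[0,0,0],0],[[0,-1.5,0],0],[[0,-4,0],0],[[0,-7,0],0],[[0,-10,0],0]]'
python3 -m inch '[[[0,-2,-4],0],[[0,-2,-8],0],[[0,-2,-8],0]]'
python3 - <<'E'
from h import *
go((.57,.03,.15))
snap('side','s3');snap('top','t3')
f=lambda i,k:cv2.resize(i,None,fx=k,fy=k,interpolation=cv2.INTER_CUBIC)
S=f(cv2.imread('pics/s3.png')[210:310,275:375],4);T=f(cv2.imread('pics/t3.png')[180:280,260:360],4)
cv2.imwrite('pics/c3.png',np.hstack([S,T]))
E
```

```text
time_s: 5.58
ee_pos: [0.4373, -0.0039, 0.0564]
tcp_rot: [0.514, -0.486, 0.485, -0.514]
wrist_force: [0.6, -0.2, -1.3]
finger_gap: 0.301
time_s: 6.0
ee_pos: [0.4367, -0.0041, 0.1576]
tcp_rot: [0.514, -0.487, 0.485, -0.513]
wrist_force: [0.3, -0.4, 0.7]
finger_gap: 0.3
time_s: 6.25
ee_pos: [0.352, -0.0079, 0.1773]
tcp_rot: [0.514, -0.486, 0.485, -0.514]
wrist_force: [-0.0, 0.2, 0.0]
finger_gap: 0.298
t 6.25 ee [ 0.352  -0.0079  0.1773] F [-0.   0.2  0. ] gap 0.298 jawyaw 3.23 q [-0.26 -0.06 -0.48  1.15 -0.    1.25]
shift [-2.55  2.69 21.98] roll 0.23
```

View pics/c3.png

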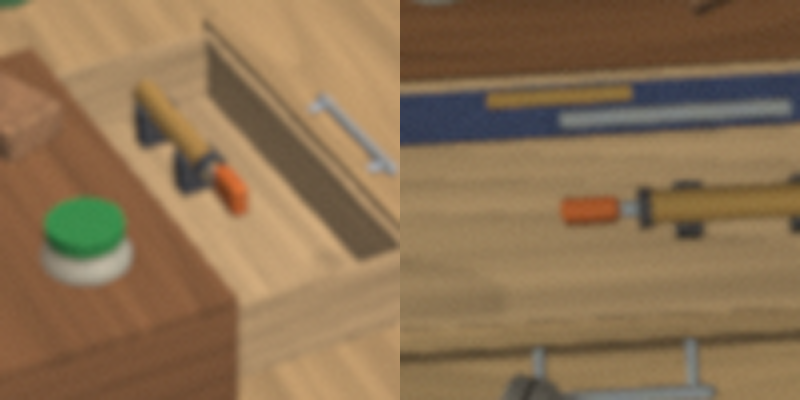

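In the top view the grip's top face runs from (562,210) to (618,209), and the collar face is at x≈640. In the side view its upper end edges are at (241,190) and (222,167).

Run:
```python
from h import *
S=lambda x,y:(275+(x+.5)/4-.5,210+(y+.5)/4-.5); T=lambda x,y:(260+(x-400+.5)/4-.5,180+(y+.5)/4-.5)
for n,a,b in (('L',(241,190),(562,210)),('R',(222,167),(618,209))):
    p,e=tri('s3',S(*a),'t3',T(*b)); print(n,p.round(4),round(e,4),atz('t3',T(*b),.075).round(4))
print('collar',atz('t3',T(640,208),.06).round(4)); 
print('handle ends',atz('t3',T(713,393),.072),'front inner top edge',atz('t3',T(590,342),.094))
go((.57,.03,.15))
# grip colour blob centroid
im=cv2.cvtColor(cv2.imread('pics/t3.png'),cv2.COLOR_BGR2HSV); m=cv2.inRange(im,(3,150,100),(14,255,255)); m[:,:290]=0;m[:,325:]=0;m[:220]=0;m[245:]=0
ys,xs=np.nonzero(m);print(len(xs),xs.min(),xs.max(),ys.min(),ys.max(),xs.mean(),ys.mean(),atz('t3',(xs.mean(),ys.mean()),.075))
```

```text
L [0.5642 0.0342 0.0701] 0.0006 [0.5636 0.0338 0.075 ]
R [ 0.565  -0.0037  0.0693] 0.0006 [ 0.5643 -0.0039  0.075 ]
collar [ 0.5675 -0.0185  0.06  ]
handle ends [ 0.44081981 -0.06751438  0.072     ] front inner top edge [0.47259273 0.01361885 0.094     ]
t 6.35 ee [ 0.3565 -0.0086  0.1772] F [1.  0.6 0.3] gap 0.298 jawyaw 3.17 q [-0.26 -0.05 -0.47  1.14  0.    1.25]
shift [-2.67  2.75 21.52] roll 0.17
81 300 313 229 235 306.75308641975306 232.11111111111111 [0.56366676 0.01594174 0.075     ]
```

```bash
python3 -c "from h import *;go((.564,.0155,.13))"
python3 -m inch '[[[-1,0,4],0],[[-1.3,0,8],0],[[-1.3,0,12],0],[[-1.3,0,16],0],[[-1.3,0,20],0]]' 0.38
python3 -m inch '[[[0,0.5,0.4],0],[[0,2,0.4],0],[[0,4,0.4],0],[[0,4.5,0.4],0],[[0,4.5,0.4],0]]'
python3 -c "from h import *;go((.564,.0155,.038))"
```

```text
t 6.35 ee [ 0.3565 -0.0086  0.1772] F [1.  0.6 0.3] gap 0.298 jawyaw 3.17 q [-0.26 -0.05 -0.47  1.14  0.    1.25]
shift [-1.26  4.75 20.84] roll 0.17
time_s: 6.77
ee_pos: [0.5593, 0.0159, 0.1758]
tcp_rot: [0.514, -0.486, 0.485, -0.514]
wrist_force: [0.3, 0.5, 0.5]
finger_gap: 0.378
time_s: 7.18
ee_pos: [0.5603, 0.0158, 0.1297]
tcp_rot: [0.515, -0.487, 0.485, -0.513]
wrist_force: [0.1, 0.3, -0.3]
finger_gap: 0.378
t 7.18 ee [0.5603 0.0158 0.1297] F [ 0.1  0.3 -0.3] gap 0.378 jawyaw 3.21 q [-0.12  0.33 -0.15  1.1   0.    1.39]
shift [0.06 9.17 0.4 ] roll 0.21
```

```bash
python3 -m inch '[[[0,1.2,0.4],0],[[0,2.4,0.4],0],[[0,3.6,0.4],0],[[0,4.8,0.4],0],[[0,6,0.4],0]]'
python3 -m inch '[[[0,0.8,0],0],[[0,1.6,0],0],[[0,2.4,0],0],[[0,3.1,0],0],[[0,3.1,0],0]]'
python3 -c "from h import *;go((.564,.0155,.038))"
```

```text
time_s: 7.6
ee_pos: [0.5658, 0.0157, 0.0724]
tcp_rot: [-0.513, 0.485, -0.486, 0.514]
wrist_force: [-0.4, 0.2, 0.4]
finger_gap: 0.383
time_s: 8.02
ee_pos: [0.5646, 0.0158, 0.0396]
tcp_rot: [0.514, -0.486, 0.485, -0.513]
wrist_force: [-1.2, 0.6, -0.3]
finger_gap: 0.377
t 8.02 ee [0.5646 0.0158 0.0396] F [-1.2  0.6 -0.3] gap 0.377 jawyaw 3.2 q [-0.12  0.41 -0.28  0.89 -0.    1.39]
shift [ 0.02  0.16 -0.06] roll 0.2
```

No contact on the way down. I'll close firmly.

```bash
python3 -m inch '[[[0,0,0],0],[[0,0,0],0],[[0,0,0],0],[[0,0,0],0],[[0,0,0],0]]' 0 80
python3 -m inch '[[[0,0,0],0],[[0,0,0],0]]'
python3 -c "from h import *;go((.564-.052*.072,.0155+.072,.038))"
```

```text
time_s: 8.43
ee_pos: [0.5657, 0.0158, 0.0412]
tcp_rot: [-0.514, 0.485, -0.486, 0.514]
wrist_force: [4.9, 0.6, -1.3]
finger_gap: 0.174
time_s: 8.6
ee_pos: [0.5657, 0.0157, 0.0411]
tcp_rot: [-0.514, 0.485, -0.486, 0.514]
wrist_force: [5.4, -0.5, -1.1]
finger_gap: 0.176
t 8.6 ee [0.5657 0.0157 0.0411] F [ 5.4 -0.5 -1.1] gap 0.176 jawyaw 3.21 q [-0.12  0.41 -0.27  0.89  0.    1.39]
shift [-7.2   0.31 -0.14] roll 0.21
```

```bash
python3 -m inch '[[[-0.5,0,0],0],[[-1.2,0,0],0],[[-2,0,0],0],[[-2.8,0,0],0],[[-3.6,0,0],0]]'
python3 -m inch '[[[-0.8,0,0],0],[[-1.6,0,0],0],[[-2.4,0,0],0],[[-3,0,0],0],[[-3.4,0,0],0]]'
python3 -m inch '[[[0,0,0],0],[[0,0,0],0]]'
python3 - <<'E'
from h import *
go((.5657-.052*.072,.0157+.072,.041))
snap('side','s4');snap('top','t4')
f=lambda i,k:cv2.resize(i,None,fx=k,fy=k,interpolation=cv2.INTER_CUBIC)
S=f(cv2.imread('pics/s4.png')[220:290,295:365],5.7);T=f(cv2.imread('pics/t4.png')[195:265,260:330],5.7)
cv2.imwrite('pics/c4.png',np.hstack([S,T]))
E
```

```text
time_s: 9.02
ee_pos: [0.5637, 0.0503, 0.0411]
tcp_rot: [0.514, -0.485, 0.487, -0.513]
wrist_force: [4.2, -9.9, -2.0]
finger_gap: 0.176
time_s: 9.43
ee_pos: [0.5617, 0.084, 0.0411]
tcp_rot: [0.514, -0.485, 0.487, -0.513]
wrist_force: [4.1, -13.0, 0.7]
finger_gap: 0.176
time_s: 9.6
ee_pos: [0.5617, 0.0838, 0.0411]
tcp_rot: [0.514, -0.485, 0.487, -0.513]
wrist_force: [4.6, -12.0, -1.1]
finger_gap: 0.177
t 9.6 ee [0.5617 0.0838 0.0411] F [  4.6 -12.   -1.1] gap 0.177 jawyaw 3.14 q [ 0.    0.41 -0.27  0.89 -0.    1.52]
shift [-0.39  0.01  0.04] roll 0.14
```

View pics/c4.png

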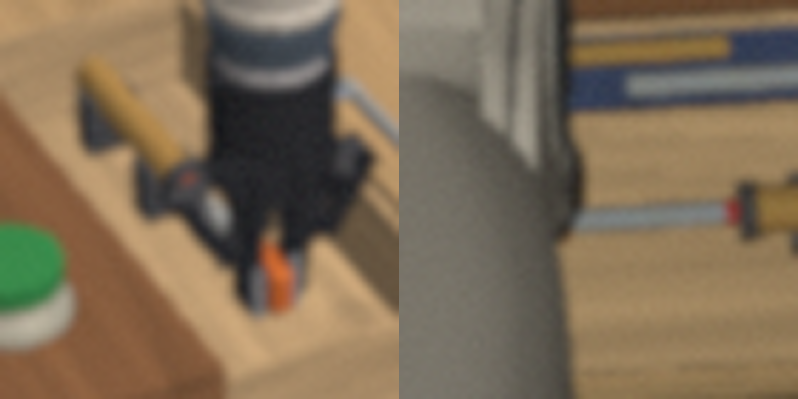

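The red band shows at the collar, top crop (727–738, 212), and is nearly fully out. The pull is 12 N and the travel 68 mm. I'll go 4 mm farther, then hold.

```bash
python3 -m inch '[[[-0.2,0,0],0],[[-0.4,0,0],0],[[-0.4,0,0],0],[[-0.4,0,0],0],[[-0.4,0,0],0]]'
python3 -m inch '[[[0,0,0],0],[[0,0,0],0],[[0,0,0],0],[[0,0,0],0],[[0,0,0],0]]'
python3 - <<'E'
from h import *
go((.5657-.052*.072,.0157+.072,.041))
snap('side','s5');snap('top','t5')
f=lambda i,k:cv2.resize(i,None,fx=k,fy=k,interpolation=cv2.INTER_CUBIC)
S=f(cv2.imread('pics/s5.png')[180:330,215:415],2);T=f(cv2.imread('pics/t5.png')[210:250,300:340],7.5)
cv2.imwrite('pics/c5.png',np.hstack([S,T]))
E
```

```text
time_s: 10.12
ee_pos: [0.5615, 0.0875, 0.0411]
tcp_rot: [0.514, -0.485, 0.487, -0.513]
wrist_force: [3.9, -11.3, -0.7]
finger_gap: 0.176
time_s: 10.53
ee_pos: [0.5615, 0.0874, 0.0411]
tcp_rot: [0.514, -0.485, 0.488, -0.513]
wrist_force: [4.5, -12.0, -1.6]
finger_gap: 0.177
t 10.53 ee [0.5615 0.0874 0.0411] F [  4.5 -12.   -1.6] gap 0.177 jawyaw 3.11 q [ 0.01  0.41 -0.27  0.89 -0.    1.53]
shift [-0.03  0.01  0.05] roll 0.11
```

View pics/c5.png

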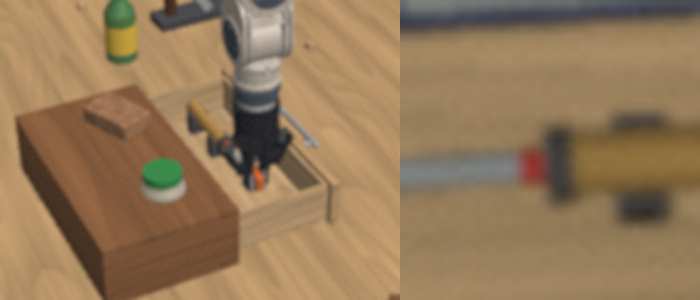

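The whole red band, crop (520–547, 165), is about 8 mm wide and just clear of the collar. The drawer is open and the bystanders in view are unmoved, so I'm handing in.

```bash
python3 -c "
from h import *
print(robot.hand_in()); go((.5615,.0874,.0411))"
```

```text
the job is handed in; nothing more can be done
None
the job is handed in; nothing more can be done
```

I pulled the drawer open to its stop, drew the gauge rod out to its mark, and handed the job in at about 10.6 s with the rod still held there.

- **Drawer:** I gripped the bar handle and pulled until it stopped moving under about 35 N. It travelled about 0.154 m from its partly open start, and the last side view shows it still open.
- **Rod:** I took the orange grip at 80 N and moved it 72 mm to the left. In the last top view the whole red band shows, about 8 mm wide and right at the collar. The pull read a steady 12 N, matching the spring force given for the mark. The gripper opening did not change, so I saw no slip.
- **Bystanders:** The sanding block and wax tin look unmoved in the last side crop. I did not check the bench items against the first pictures at the end, but I noticed no contact with any of them.

Two readings were off:

- **Contact going down on the handle:** It met a brief 17 N and shifted the tool about 4 mm. I backed off slightly and the grasp then held.
- **Heights from the cameras:** They came out about 5 mm lower than the sizes in the text, so I corrected for that when setting the grip height.

The hand-in gave no verdict, and I could not read the state after it.

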